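# Snap the long filter cassette into its latched holder

### The arm

A 6-joint arm with a two-finger parallel gripper is mounted at the origin on a cart in front of the work surface, level with it; the furniture and walls round the work are solid. World frame = base frame: x ahead of the robot, y to its left, z up, the work surface at z = 0. Lengths are in m, angles in rad, forces in N, time in s.
With the tool pointing down it reaches from about 0.25 to 0.775 m from the base axis. Payload 4 kg.
Tool frame: the origin (TCP) lies midway between the tips of the shut fingers; the grasp point (between the pads) lies 19 mm behind it; z points along the fingers, y is the direction in which the jaws open and shut (so a half turn about z gives the same grasp; the last joint's range is limited). The gripper opens to 94 mm and grips with 3 to 60 N. Pads are 16 mm wide; open, the fingers measure 119 mm over their backs; the gripper's body (75 mm by 177 mm) begins 78 mm behind the grasp point.
Start: joints at [1.225, 0.087, 1.371, -0, 1.684, -0.103], TCP at [0.132, 0.534, 0.206] pointing down, gripper open.
Joint ranges: [-3.1, 3.1], [-0.76, 2.03], [0.27, 2.55], [-1.08, 4.22], [0.17, 2.65], [-2.57, 2.57]. Speed limits (rad/s): [2.79, 2.79, 3.14, 3.14, 3.14, 3.14].

### API

Orientations are given as [roll, pitch, yaw] about the fixed x, y, z axes, in that order (R = Rz(yaw) Ry(pitch) Rx(roll)).
In Python, from bench import robot, cams gives the robot as it stands.
- The arm moves only by the tool step_arm, never from a script. Its argument "plan" is a list that holds one entry, the list of rows, each a list of 5 numbers: the shift along the world's x, y, z in mm, then the turn about the world's z in rad, then the opening in per cent of the stroke, from 0 (shut) to 100 (fully open). In form: [[[tx, ty, tz, turn, fingers], ...]]. A call has 1 to 8 rows; each row is the pose to reach, as a shift and turn from the pose commanded when the call began; what a row does not reach only later rows make up. A row lasts 1/12 s, in which the tool goes at most 41.7 mm and 7.16 degrees, less where a joint would pass 70% of its speed; a pose out of reach is approached as far as the arm can. A call with a gripper value outside its range is refused whole. The fingers move at their own pace and stop on an object; the grip force is fixed at half the most. Time passes only in rows, so rows that repeat a pose let the fingers close. It gives the time, the measured TCP pose, the force and the opening at its end, in the units of the state.
- robot.get_obs(): the state, without advancing time (a new reading comes with each control period).
- cams.snapshot(name): name is "side" or "top"; returns a dict with "frame" (400x640x3 uint8, red, green, blue), "camera_matrix" (3x3 intrinsics, pixels), "origin" and "attitude" of the camera in the world. Camera axes: x right, y down, z forward; pixel columns grow to the right and rows downward; lengths in m; the calibration is good to about 2 mm. A picture is of the moment at which its call begins. There is no depth.
- robot.close_job(): hands the job in, once; it reports no verdict.
The state is a dict: "time": time; "joint_positions": joint angles; "qvel": joint speeds; "joint_torque": joint torques, N m; "tool_pos": TCP position; "ee_rot": TCP orientation; "wrist_force": force on the tool from outside, world axes, zero at the start; "wrist_torque": the same for the moment, N m; "width": finger opening in m.
Only numpy, scipy, OpenCV 4.12 (cv2) and the standard library are available. Lean on these libraries where they do the work, as an engineer would, in place of code of your own. Each camera call takes 0.05 s, during which the arm holds its last target. There are 200 camera calls.

### The job

Two filter cassettes stand on the left of the bench and two latched holders, one long and one short, are screwed down on the right. Take the long cassette by its grip, hold it upright over the long holder and press it straight down past the sprung black latch until it rests fully home on the holder's floor and the latch has snapped back over its shoulder, then let go. Press it in with the gripper, do not drop it in, and leave the short cassette where it stands.

Things in the scene. Friction and masses are not known exactly. Their poses are not given: they have to be found in the camera images.
- long_cassette: Longer of two upright grey plastic cassettes, white window each side; shaped as an inverted T. Body 96 mm long (own x), 24 thick (y), 40 high; mid-grip 36 long, 24 thick, from 40 to 74 mm height, flat shoulder 30 mm long each side of it. Pinch the grip across y. Either way round fits. Origin: centre of underside, z up. Stands loose on the bench, length roughly away from the robot. About 0.16 kg.
- short_cassette: The other cassette: alike, but its body is only 64 mm long. To be left where it stands. Origin: centre of the underside; x along its length.
- long_holder: Longer of two aluminium holders fixed to the bench. Origin: underside, below the slot's centre; x along the slot, away from the latch. Base x -93 to +75 mm, 78 wide, its top (slot floor) at z 6 mm: a cassette at home stands on it, centred on the origin. Side guides 56 mm long, 38 apart, flared to 56 at 34 high. Ends: latch block at x -59, 48 high; back stop at +55, 62 high, flared above 48.
- long_latch (a joint): Black spring bolt, 24 mm wide, on the long holder's latch block (-x end). Nose reaches in to x -38 mm; underside at height 49, 3 above the shoulder of a cassette at home. Its face slopes 60 deg from 53 up to 89 high at x -59: a cassette pressed straight down (3 to 8 N) slides it back; it snaps out in the last 3 mm. Joint in m: 0 out, grows as pushed back, 0.01 by a cassette, 0.028 at most.

How it is judged:
On the way:
1. the long cassette, pushed down by the gripper, presses the long holder's latch open (value of joint long_latch above 0.003 m and contact force between the fingers and long_cassette above 0.5 N and horizontal distance between long_cassette and long_holder below 0.025 m and z of long_cassette in the frame of long_holder below 0.07 m), for 0.1 s.
At the end, for the whole second after the job is handed in: The long cassette sits upright (within 6 degrees) on the floor of the long holder (underside less than 3 mm above the floor), centred within 15 mm and in line with the slot within 15 degrees, at rest, with the latch sprung out over its shoulder (within 2 mm of fully out) (horizontal distance between long_cassette and long_holder below 0.015 m and z of long_cassette in the frame of long_holder below 0.009 m and angle between the x axis of long_cassette and the x axis of long_holder, either way round below 0.26 rad and angle between long_cassette's own z axis and vertical below 0.1 rad and value of joint long_latch below 0.002 m and linear speed of long_cassette below 0.02 m/s); the robot touches nothing.
It fails at once if the short cassette is moved more than 3 cm or tipped (distance of short_cassette from where it was at the start of the episode above 0.03 m or angle between short_cassette's own z axis and vertical above 0.4 rad).
It also fails if it takes over 43 s, if anything falls off the work surface, if the arm or the gripper's body presses on something with over 40 N, if the wrist force passes 120 N, or if a joint passes its speed limit or range.

## Working session

There is one attempt and no reset: what is moved stays moved. The work goes in short steps, Python scripts to look and compute and a tool call to move; the robot and the scene stay as the last step left them, time stands still between calls to the robot, and variables do not carry over. Pictures are saved under pics/ and viewed, about 8 in all and at most 12, crops included, and the job is handed in when it is done.

Besides the shell and the picture viewer there is one more tool, called after "Call:" in YAML: its name, and indented under it one key for each argument. step_arm: Moves the arm, as the interface text tells. Its arguments: {"type":"object","properties":{"plan":{"type":"array"}},"required":["plan"]}

```bash
mkdir -p pics
cat > h.py <<'E'
import numpy as np, cv2, pickle
from bench import robot, cams
def snap(n,tag):
    s=cams.snapshot(n); pickle.dump(s,open(f'pics/{tag}.pkl','wb'))
    cv2.imwrite(f'pics/{tag}.png',s['frame'][:,:,::-1]); return s
def R(s):
    a=np.array(s['attitude'],float)
    if a.shape==(3,3): return a
    from scipy.spatial.transform import Rotation as Q
    return Q.from_euler('xyz',a).as_matrix() if a.size==3 else Q.from_quat(a).as_matrix()
def ray(s,uv,z):
    d=R(s)@np.linalg.solve(s['camera_matrix'],[uv[0],uv[1],1.]); o=np.array(s['origin'])
    return o+d*(z-o[2])/d[2]
def proj(s,p):
    c=R(s).T@(np.array(p)-s['origin']); q=np.array(s['camera_matrix'])@c; return q[:2]/q[2]
E
python3 - <<'E'
from h import *
for n in('top','side'):
    s=snap(n,n+'0'); print(s['origin'],s['attitude'],s['camera_matrix'])
print(robot.get_obs())
a=[cv2.imread(f'pics/{n}0.png') for n in('top','side')]
E
```

```text
[0.30264381 0.04711585 1.19655309] [-3.00245864  0.01892352 -1.54563437] [[372.06672157   0.         324.03456786]
 [  0.         372.06672157 198.43709795]
 [  0.           0.           1.        ]]
[ 0.56256681 -0.50033747  0.85465181] [-2.50593206  0.00839435  0.12959747] [[368.99985468   0.         317.47047247]
 [  0.         368.99985468 199.94094217]
 [  0.           0.           1.        ]]
{'time': 0.1, 'joint_positions': array([ 1.22492059e+00,  8.79122739e-02,  1.37210357e+00,  1.04211347e-05,
        1.68358940e+00, -1.03074788e-01]), 'qvel': array([ 0.00110346, -0.00122914, -0.00478041, -0.00100826, -0.00171706,
        0.00019603]), 'joint_torque': array([ 2.04522083e-03, -3.41254377e+01, -3.03302264e+01,  7.19685573e-02,
        3.04574647e-02, -1.01224482e-04]), 'tool_pos': array([0.13205218, 0.53340561, 0.20440395]), 'ee_rot': array([-3.13959181e+00, -2.17382315e-04,  2.89879265e+00]), 'wrist_force': array([ 0.35969241, -0.26589925, -0.86143556]), 'wrist_torque': array([-0.00302565,  0.02702235,  0.05700489]), 'width': 0.09396261323289933}
```

View pics/top0.png

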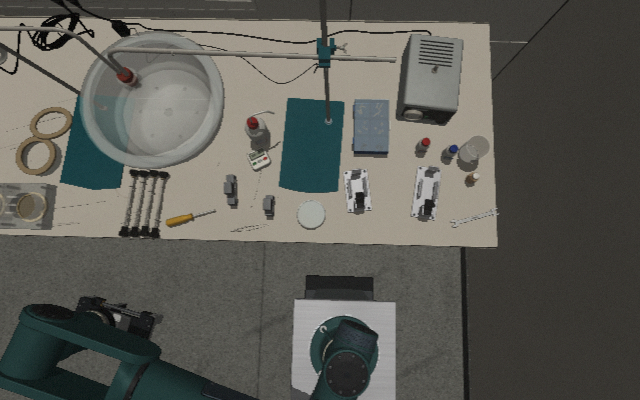

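View pics/side0.png

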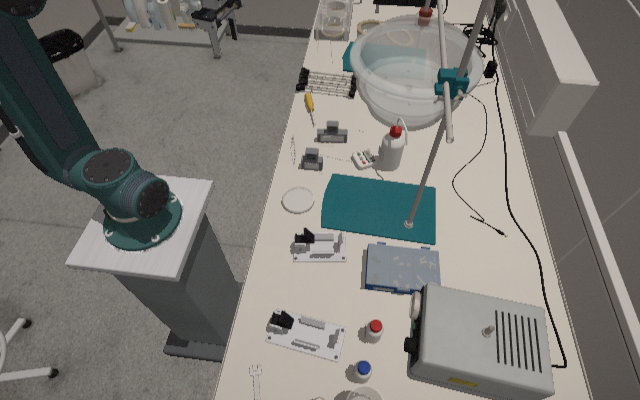

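Top view: long cassette at about (231,190), short one (268,205), long holder (426,193), short holder (358,190). Zooming in on the parts that matter.

Run:
```python
from h import *
t=cv2.imread('pics/top0.png');s=cv2.imread('pics/side0.png')
def c(i,x,y,w,h,k): return cv2.resize(i[y:y+h,x:x+w],None,fx=k,fy=k,interpolation=cv2.INTER_CUBIC)
# top cassette crop x215-285,y165-225 ; holder crop x400-450,y160-225 ; side cassette, side holder
A=c(t,215,170,50,50,6);B=c(t,400,165,60,60,5);C=c(s,300,115,60,60,5);D=c(s,260,300,100,75,3)
o=np.zeros((600,600,3),np.uint8)
for q,(r,cc) in zip((A,B,C),((0,0),(0,300),(300,0))): o[r:r+300,cc:cc+300]=q
o[300:525,300:600]=D
cv2.imwrite('pics/z.png',o)
```

```text
(no output)
```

View pics/z.png

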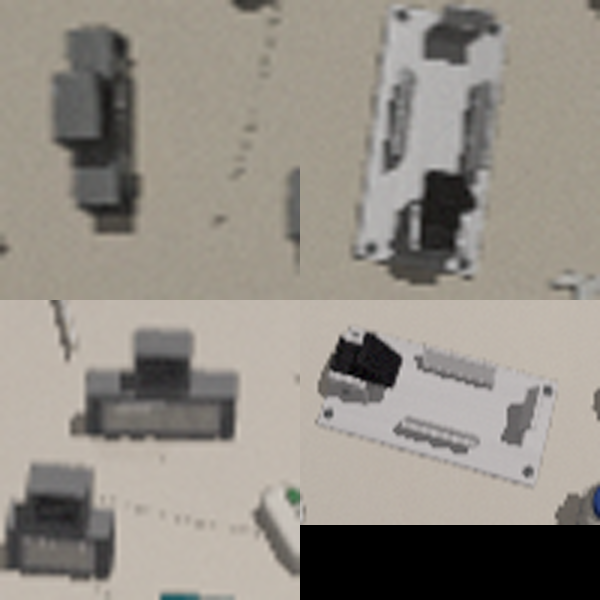

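```bash
cat > m.py <<'E'
from h import *
def holder(s,x0,y0,x1,y1,z=.006,th=165,k=4):
    f=cv2.resize(s['frame'][y0:y1,x0:x1],None,fx=k,fy=k,interpolation=cv2.INTER_CUBIC).astype(int)
    m=((f.min(2)>th-30)&(f.max(2)-f.min(2)<14)).astype(np.uint8)
    n,l,st,_=cv2.connectedComponentsWithStats(m); i=1+st[1:,4].argmax()
    p=np.argwhere(l==i)[:,::-1].astype(float)
    uv=(p+.5)/k-.5+[x0,y0]
    w=np.array([ray(s,q,z)[:2] for q in uv]).astype(np.float32)
    return w,cv2.minAreaRect(w)
if __name__=='__main__':
    t,s=[pickle.load(open(f'pics/{n}0.pkl','rb')) for n in('top','side')]
    print('holder top',holder(t,400,160,450,230)[1]); print('holder side',holder(s,258,300,355,370)[1])
    f=lambda a,o,k:(np.array(a)+.5)/k-.5+o
    print('screws',[ray(t,f(q,[400,165],5),.006)[:2].round(4) for q in((102,15),(194,28),(71,248),(163,267))])
    print('grip top',[ray(t,f(q,[215,170],6),.074)[:2].round(4) for q in((54,73),(101,73),(102,142),(57,142),(78,107))])
    print('should',[ray(t,f(q,[215,170],6),.04)[:2].round(4) for q in((69,28),(114,28),(77,207),(120,210))])
    print('grip side',[ray(s,f(q,[300,115],5),.074)[:2].round(4) for q in((137,331),(191,331),(193,362),(135,362))])
    print('should side',[ray(s,f(q,[300,115],5),.04)[:2].round(4) for q in ((87,371-0),(238,371),(87,401),(238,403))])
E
sed -i 's/(137,331),(191,331),(193,362),(135,362)/(137,31),(191,31),(193,62),(135,62)/; s/(87,371-0),(238,371),(87,401),(238,403)/(87,71),(238,71),(87,101),(238,103)/' m.py; python3 m.py
```

```text
holder top ((0.49643582105636597, -0.2540307641029358), (0.07986559718847275, 0.16858980059623718), 82.00811767578125)
holder side ((0.49703505635261536, -0.2555450201034546), (0.08072410523891449, 0.16910742223262787), 81.97537231445312)
screws [array([ 0.5771, -0.2358]), array([ 0.5697, -0.2952]), array([ 0.4244, -0.2145]), array([ 0.4135, -0.2728])]
grip top [array([0.5042, 0.3832]), array([0.5048, 0.359 ]), array([0.469 , 0.3563]), array([0.4685, 0.3794]), array([0.4868, 0.3697])]
should [array([0.5348, 0.3869]), array([0.5353, 0.3629]), array([0.4392, 0.3768]), array([0.4382, 0.354 ])]
grip side [array([0.4715, 0.3782]), array([0.5049, 0.3822]), array([0.5089, 0.3543]), array([0.4735, 0.35  ])]
should side [array([0.4401, 0.3751]), array([0.5359, 0.3867]), array([0.4436, 0.3479]), array([0.5383, 0.3576])]
```

Call:
step_arm:
  plan:
    - [[40, -18, 0, 0.1, 100], [80, -37, 0, 0.2, 100], [119, -55, 0, 0.3, 100], [158, -73, 0, 0.35, 100], [198, -92, 0, 0.35, 100], [238, -110, 0, 0.35, 100], [276, -128, 0, 0.35, 100], [310, -144, 0, 0.35, 100]]

```text
time: 0.77
tool_pos: [0.436, 0.3921, 0.2049]
ee_rot: [-3.141, -0.001, -3.034]
wrist_force: [-0.1, 1.6, 0.1]
width: 0.0941
```

Call:
step_arm:
  plan:
    - [[35, -16, 0, 0, 100], [46, -21, 0, 0, 100], [46, -21, -35, 0, 100], [46, -21, -70, 0, 100], [46, -21, -95, 0, 100], [46, -21, -95, 0, 100], [46, -21, -95, 0, 100]]

```text
time: 1.35
tool_pos: [0.479, 0.372, 0.1085]
ee_rot: [-3.14, -0.005, -3.034]
wrist_force: [-0.9, -0.0, 1.1]
width: 0.0938
```

Run:
```python
from h import *
for n in('top','side'): snap(n,n+'1')
o=robot.get_obs();print(o['time'],o['tool_pos'],o['ee_rot'],o['joint_positions'],o['width'])
t=cv2.imread('pics/top1.png');s=cv2.imread('pics/side1.png')
c=lambda i,x,y,w,h,k: cv2.resize(i[y:y+h,x:x+w],None,fx=k,fy=k,interpolation=cv2.INTER_CUBIC)
cv2.imwrite('pics/z1.png',np.hstack([c(t,190,150,95,95,4),c(s,285,65,95,95,4)]))
```

```text
1.45 [0.4812251  0.37341937 0.11270655] [ 3.13996253e+00  2.82971647e-03 -3.03388172e+00] [ 5.66743707e-01  2.49537033e-01  1.36883086e+00  2.07853734e-04
  1.51996570e+00 -1.11177609e+00] 0.09398701168020217
```

View pics/z1.png

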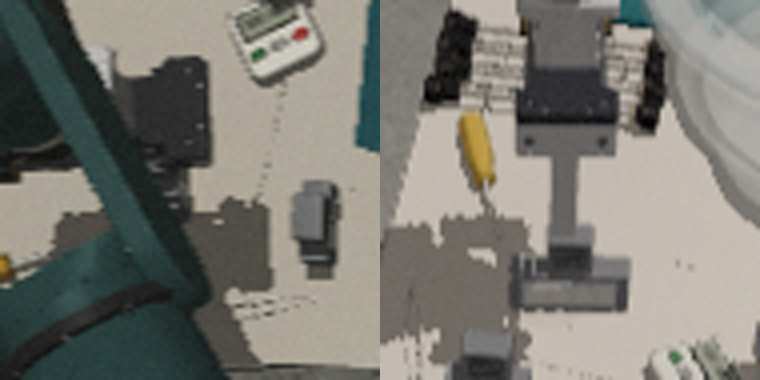

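The side view shows the finger a bit to the left of the grip centre (column 565 against 570). This matches the measured TCP, which is short by (+7,−4) mm because the step limit cut it off. I'll correct that, go down and grip.

Call:
step_arm:
  plan:
    - [[7, -4, 0, 0, 100], [7, -4, -25, 0, 100], [7, -4, -50, 0, 100], [7, -4, -67, 0, 100], [7, -4, -67, 0, 100], [7, -4, -67, 0, 50], [7, -4, -67, 0, 15], [7, -4, -67, 0, 0]]

```text
time: 2.12
tool_pos: [0.4893, 0.3694, 0.0464]
ee_rot: [3.139, 0.005, -3.034]
wrist_force: [1.1, 0.7, 0.9]
width: 0.0775
```

Call:
step_arm:
  plan:
    - [[0, 0, 0, 0, 0], [0, 0, 0, 0, 0], [0, 0, 0, 0, 0], [0, 0, 0, 0, 0], [0, 0, 0, 0, 0], [0, 0, 0, 0, 0]]

```text
time: 2.62
tool_pos: [0.4875, 0.3685, 0.0435]
ee_rot: [3.142, -0.0, -3.034]
wrist_force: [-0.7, 0.8, -0.4]
width: 0.0373
```

Run:
```python
from h import *
snap('side','side2')
for i in range(1):
    o=robot.get_obs();print(o['time'],o['tool_pos'],o['ee_rot'],o['wrist_force'],o['width'])
s=cv2.imread('pics/side2.png')
cv2.imwrite('pics/z2.png',cv2.resize(s[80:180,280:380],None,fx=5,fy=5,interpolation=cv2.INTER_CUBIC))
```

```text
2.6667 [0.48749984 0.3684563  0.04344292] [-3.14158582e+00 -1.42408041e-04 -3.03434022e+00] [ 0.46714603 -0.48563261 -0.16186507] 0.0331502453486461
```

View pics/z2.png

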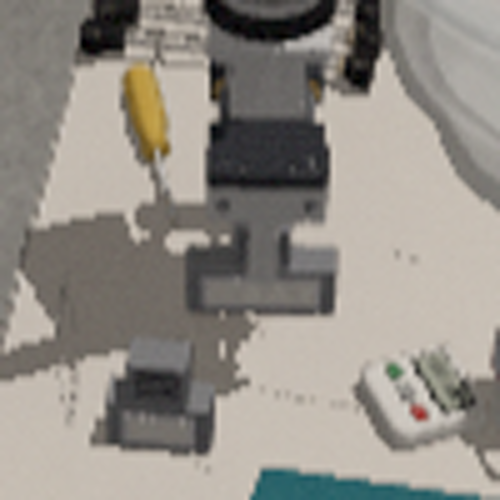

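The finger sits centred on the grip (column 265, cassette spans 188–335). The short cassette hasn't moved. Next I finish closing and lift.

Call:
step_arm:
  plan:
    - [[0, 0, 0, 0, 0], [0, 0, 0, 0, 0], [0, 0, 0, 0, 0], [0, 0, 0, 0, 0], [0, 0, 30, 0, 0], [0, 0, 70, 0, 0], [0, 0, 110, 0, 0], [0, 0, 150, 0, 0]]

```text
time: 3.33
tool_pos: [0.4869, 0.368, 0.1942]
ee_rot: [-3.141, -0.002, -3.034]
wrist_force: [1.9, 0.5, -1.5]
width: 0.0238
```

Call:
step_arm:
  plan:
    - [[0, -40, 5, 0, 0], [1, -80, 5, 0, 0], [2, -120, 5, 0, 0], [4, -160, 5, -0.04, 0], [6, -200, 5, -0.08, 0], [8, -240, 5, -0.12, 0], [10, -280, 5, -0.16, 0], [12, -320, 5, -0.2, 0]]

```text
time: 4.0
tool_pos: [0.499, 0.0466, 0.1983]
ee_rot: [-3.142, -0.0, 3.047]
wrist_force: [1.5, -0.4, -1.1]
width: 0.0238
```

Call:
step_arm:
  plan:
    - [[1, -40, 0, -0.04, 0], [3, -80, 0, -0.046, 0], [4, -120, 0, -0.046, 0], [5, -160, 0, -0.046, 0], [6, -200, 0, -0.046, 0], [6, -240, 0, -0.046, 0], [6, -275, 0, -0.046, 0], [6, -300, 0, -0.046, 0]]

```text
time: 4.67
tool_pos: [0.5047, -0.2547, 0.1978]
ee_rot: [-3.141, -0.001, 3.0]
wrist_force: [-0.4, 0.3, -1.5]
width: 0.0241
```

Run:
```python
from h import *
for n in('top','side'): snap(n,n+'3')
o=robot.get_obs();print(o['time'],o['tool_pos'],o['ee_rot'],o['wrist_force'],o['width'])
t=cv2.imread('pics/top3.png');s=cv2.imread('pics/side3.png')
c=lambda i,x,y,w,h,k: cv2.resize(i[y:y+h,x:x+w],None,fx=k,fy=k,interpolation=cv2.INTER_CUBIC)
cv2.imwrite('pics/z3.png',np.hstack([c(t,380,130,100,120,4),c(s,240,260,100,120,4)]))
```

```text
4.7667 [ 0.50458402 -0.25537169  0.19729963] [-3.14082777e+00 -1.78721434e-03  2.99733086e+00] [ 0.11655148  0.44524548 -0.87243666] 0.023880316678543907
```

View pics/z3.png

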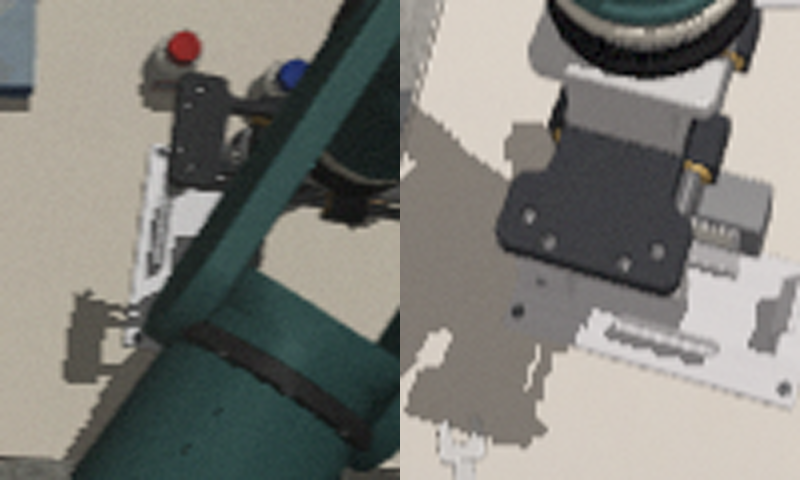

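Cassette held level over the holder. Its far shoulder corners are visible in the side view at crop (773,183) and (763,222). I'll check these against the predicted positions.

Run:
```python
from h import *
s=pickle.load(open('pics/side3.pkl','rb'))
o=robot.get_obs();tp=o['tool_pos'];zs=tp[2]-.0435+.04;a=-.141
u=np.array([np.cos(a),np.sin(a)]);v=np.array([-u[1],u[0]])
for y in(.012,-.012):
    print(((proj(s,[*(tp[:2]+.048*u+y*v),zs])-[240,260]+.5)*4+[400,0]).round(1))
for q in((773,183),(763,222)):
    p=ray(s,(np.array(q)-[400,0]+.5)/4-.5+[240,260],zs)[:2]; d=p-tp[:2]; print(d@u,d@v)
f=s['frame'][300:330,300:340]
cv2.imwrite('pics/z4.png',cv2.resize(s['frame'][295:335,320-15:345,::-1],None,fx=14,fy=14,interpolation=cv2.INTER_CUBIC))
```

```text
[775.2 178.3]
[762.3 228.2]
0.0478289455170002 0.009388804029781057
0.04787500085023846 -0.0093636406293761
```

View pics/z4.png

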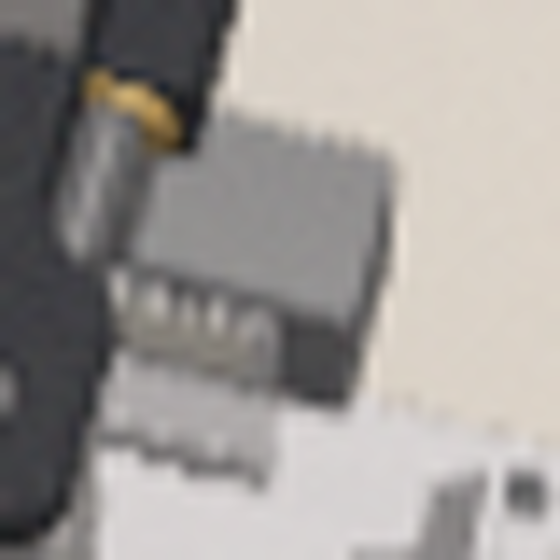

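The corners put the far end 47.8 mm along the slot from the TCP, against 48 expected. Across the slot it is about 2 mm off, within the guide clearance. Down to just above the latch.

Call:
step_arm:
  plan:
    - [[1, 0, -25, 0.003, 0], [1, 0, -50, 0.003, 0], [1, 0, -70, 0.003, 0], [1, 0, -70, 0.003, 0], [1, 0, -80, 0.003, 0], [1, 0, -86, 0.003, 0], [1, 0, -92, 0.003, 0], [1, 0, -98, 0.003, 0]]

```text
time: 5.43
tool_pos: [0.5092, -0.2524, 0.1031]
ee_rot: [-3.139, 0.008, 3.006]
wrist_force: [3.4, -0.9, 3.8]
width: 0.0241
```

Run:
```python
from h import *
snap('side','side5')
o=robot.get_obs();print(o['time'],o['tool_pos'],o['ee_rot'],o['wrist_force'],o['width'])
s=cv2.imread('pics/side5.png')
cv2.imwrite('pics/z5.png',cv2.resize(s[290:380,255:365],None,fx=6,fy=6,interpolation=cv2.INTER_CUBIC))
```

```text
5.4833 [ 0.5083945  -0.25213247  0.10154375] [-3.13998261  0.00496593  3.00622176] [1.86299793 0.14330041 1.59250835] 0.023895008263123442
```

View pics/z5.png

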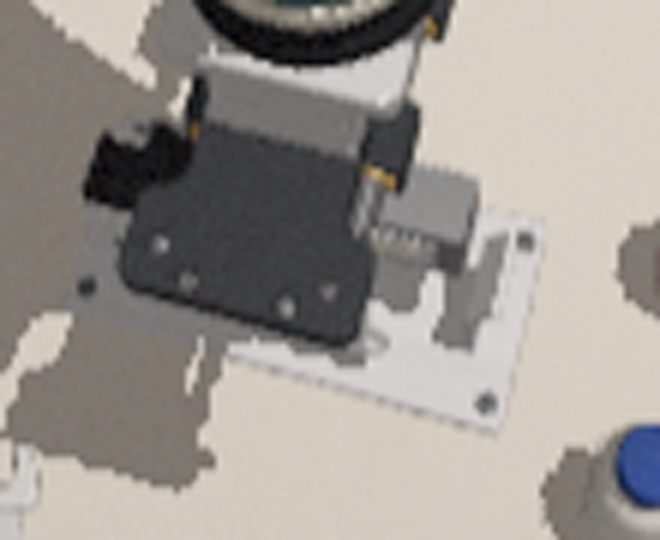

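The latch bolt is being pushed by the cassette and the pose has shifted slightly, about (+3,+3) mm. I'll hold it there and read the state.

Call:
step_arm:
  plan:
    - [[0, 0, -5, 0, 0], [0, 0, -5, 0, 0], [0, 0, -5, 0, 0]]

```text
time: 5.73
tool_pos: [0.5074, -0.252, 0.0964]
ee_rot: [-3.141, 0.002, 3.006]
wrist_force: [3.8, -1.9, 3.0]
width: 0.024
```

Run:
```python
from h import *
o=robot.get_obs();print(o)
```

```text
{'time': 5.7333, 'joint_positions': array([-5.61119757e-01,  1.67779009e-01,  1.49934252e+00, -1.95675124e-06,
        1.47191630e+00, -1.99618099e+00]), 'qvel': array([-0.00196604,  0.00010731,  0.00037427,  0.00080321,  0.00369505,
       -0.00022617]), 'joint_torque': array([ -0.28848681, -34.43505406, -25.84268689,  -0.28145439,
         1.31779891,   0.04524036]), 'tool_pos': array([ 0.50735837, -0.25202995,  0.09635922]), 'ee_rot': array([-3.14053658e+00,  2.32633089e-03,  3.00585898e+00]), 'wrist_force': array([ 3.79694703, -1.87043066,  3.02133248]), 'wrist_torque': array([-0.29529723, -0.64236828,  0.05532465]), 'width': 0.023956762354891338}
```

Call:
step_arm:
  plan:
    - [[-1, -3, 0, 0, 0], [-1, -3, -6, 0, 0], [-1, -3, -12, 0, 0], [-1, -3, -18, 0, 0], [-1, -3, -18, 0, 0]]

```text
time: 6.15
tool_pos: [0.5041, -0.2539, 0.0747]
ee_rot: [3.14, -0.004, 3.006]
wrist_force: [3.4, -0.6, -3.4]
width: 0.0238
```

Call:
step_arm:
  plan:
    - [[0, 0, -6, 0, 0], [0, 0, -12, 0, 0], [0, 0, -18, 0, 0], [0, 0, -18, 0, 0], [0, 0, -18, 0, 0]]

```text
time: 6.57
tool_pos: [0.5049, -0.254, 0.0582]
ee_rot: [3.14, -0.002, 3.006]
wrist_force: [4.0, -0.2, -3.4]
width: 0.0239
```

Run:
```python
from h import *
o=robot.get_obs();print(o['tool_pos'],o['ee_rot'],o['wrist_force'],o['wrist_torque'],o['width'])
```

```text
[ 0.50491482 -0.25401944  0.05821066] [ 3.14040379e+00 -1.99577118e-03  3.00575191e+00] [ 4.03770853 -0.19599754 -3.43251724] [-0.04776767 -0.88803687  0.04081566] 0.0238634421368468
```

Call:
step_arm:
  plan:
    - [[0, 0, -4, 0, 0], [0, 0, -7, 0, 0], [0, 0, -10, 0, 0], [0, 0, -10, 0, 0], [0, 0, -10, 0, 0]]

```text
time: 6.98
tool_pos: [0.5043, -0.2543, 0.0492]
ee_rot: [3.141, -0.003, 3.006]
wrist_force: [-0.9, 0.0, 0.9]
width: 0.0238
```

Run:
```python
from h import *
snap('side','side6')
o=robot.get_obs();print(o['tool_pos'],o['ee_rot'],o['wrist_force'],o['wrist_torque'],o['width'])
s=cv2.imread('pics/side6.png')
cv2.imwrite('pics/z6.png',cv2.resize(s[290:380,255:365],None,fx=6,fy=6,interpolation=cv2.INTER_CUBIC))
```

```text
[ 0.50434294 -0.25429815  0.04922376] [ 3.14124905e+00 -2.77009768e-03  3.00571257e+00] [-1.87701181  0.9132196   1.53193581] [0.04399907 0.14405471 0.0416446 ] 0.02380795391488835
```

View pics/z6.png

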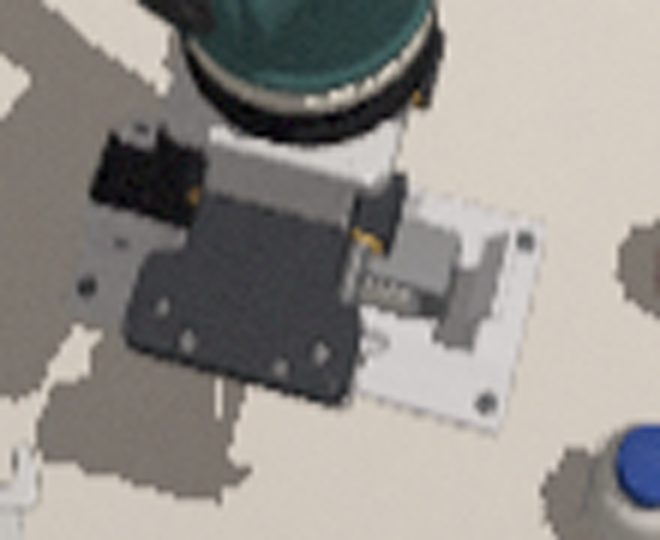

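The sideways force fell from +4 N to about −1 N at TCP z 0.049, so the latch seems to have snapped. I'll press 4 mm further to confirm floor contact.

Call:
step_arm:
  plan:
    - [[0, 0, -2, 0, 0], [0, 0, -4, 0, 0], [0, 0, -4, 0, 0], [0, 0, -4, 0, 0]]

```text
time: 7.37
tool_pos: [0.5045, -0.2543, 0.0492]
ee_rot: [-3.141, -0.002, 3.006]
wrist_force: [-7.1, 3.8, 16.3]
width: 0.0236
```

The height didn't change and Fz rose to 16 N, so it's on the floor. I'll ease off, open and go straight up.

Call:
step_arm:
  plan:
    - [[0, 0, 3, 0, 0], [0, 0, 3, 0, 30], [0, 0, 3, 0, 60], [0, 0, 3, 0, 60], [0, 0, 3, 0, 60], [0, 0, 3, 0, 60], [0, 0, 3, 0, 60], [0, 0, 3, 0, 60]]

```text
time: 8.03
tool_pos: [0.5055, -0.2544, 0.0482]
ee_rot: [3.141, -0.0, 3.006]
wrist_force: [0.5, -0.5, -0.3]
width: 0.0564
```

Call:
step_arm:
  plan:
    - [[0, 0, 0, 0, 60], [0, 0, 10, 0, 60], [0, 0, 30, 0, 60], [0, 0, 65, 0, 60], [0, 0, 105, 0, 60], [0, 0, 145, 0, 60], [0, 30, 155, 0, 60], [0, 70, 155, 0, 60]]

```text
time: 8.7
tool_pos: [0.5078, -0.1872, 0.21]
ee_rot: [-3.137, 0.011, 3.001]
wrist_force: [1.9, 0.8, -0.7]
width: 0.0568
```

Call:
step_arm:
  plan:
    - [[0, 40, 0, 0, 60], [0, 80, 0, 0, 60], [0, 120, 0, 0, 60], [0, 160, 0, 0, 60], [0, 200, 0, 0, 60], [0, 220, 0, 0, 60], [0, 220, 0, 0, 60], [0, 220, 0, 0, 60]]

```text
time: 9.37
tool_pos: [0.5056, 0.0362, 0.2044]
ee_rot: [-3.141, 0.001, 3.008]
wrist_force: [-0.2, 0.6, -0.3]
width: 0.0567
```

Run:
```python
from h import *
for n in('top','side'): snap(n,n+'7')
o=robot.get_obs();print(o['time'],o['tool_pos'],o['wrist_force'],o['width'])
t=cv2.imread('pics/top7.png');s=cv2.imread('pics/side7.png')
c=lambda i,x,y,w,h,k: cv2.resize(i[y:y+h,x:x+w],None,fx=k,fy=k,interpolation=cv2.INTER_CUBIC)
cv2.imwrite('pics/z7.png',np.hstack([c(t,395,150,65,75,6),c(s,262,295,65+5,75,6)[:, :410]]))
```

```text
9.4667 [0.50567186 0.03460965 0.20397595] [ 0.2712835  -1.37386695  0.1419542 ] 0.05592652810691074
```

View pics/z7.png

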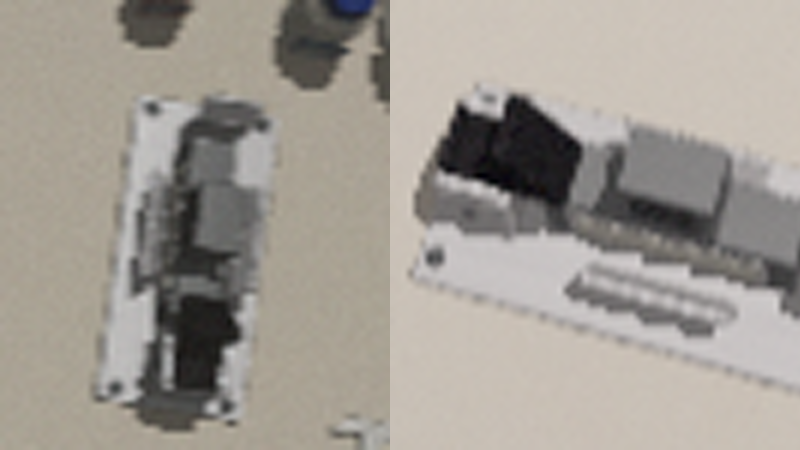

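The cassette is upright in the slot. In the side view the bolt nose is at pixel (294,321), where it was at the start, and it lies over the near shoulder. One numeric check on position and height.

Run:
```python
from h import *
t,s=[pickle.load(open(f'pics/{n}7.pkl','rb')) for n in('top','side')]
a=(np.array([224,216])+.5)/6-.5+[395,150]
b=(np.array([(628+728+722+617)/4-390,(127+155+210+183)/4])+.5)/6-.5+[262,295]
for z in(.07,.08,.09): print(z,ray(t,a,z)[:2].round(4),ray(s,b,z)[:2].round(4))
n0=pickle.load(open('pics/side0.pkl','rb'))['frame'].astype(int)
x=s['frame'].astype(int)
for f in(n0,x):
    m=(f.max(2)<45)[305:335,265:300]; q=np.argwhere(m); print(len(q),q.mean(0)+[305,265],q[:,1].max()+265)
tt=pickle.load(open('pics/side0.pkl','rb'))['frame'][145:175,298:326].astype(int); print('short diff',abs(tt-x[145:175,298:326]).mean())
```

```text
0.07 [ 0.5069 -0.2562] [ 0.505  -0.2504]
0.08 [ 0.5051 -0.2535] [ 0.5057 -0.2536]
0.09 [ 0.5033 -0.2509] [ 0.5064 -0.2568]
255 [319.92941176 281.92156863] 292
253 [319.99604743 282.28853755] 293
short diff 57.892857142857146
```

Run:
```python
from h import *
f=[pickle.load(open(f'pics/{n}.pkl','rb'))['frame'].astype(int) for n in('side0','side3','side6','side7')]
for g in f: print(abs(g-f[0])[145:175,298:326].mean().round(1))
cv2.imwrite('pics/z8.png',np.hstack([cv2.resize(g[120:190,280:350,::-1].astype(np.uint8),None,fx=5,fy=5) for g in(f[2],f[3])]))
```

```text
0.0
52.8
18.5
57.9
```

View pics/z8.png

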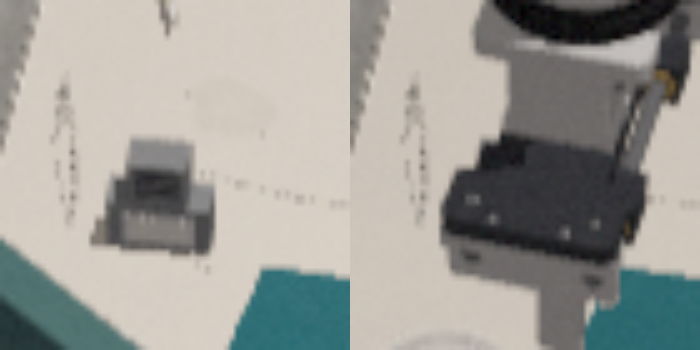

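The short cassette stands where it did in frame 6. In the last frame the gripper only hides it from the camera, well above it. Handing in.

```bash
python3 -c "
from bench import robot; print(robot.close_job())"
```

```text
the job is handed in; nothing more can be done
None
```

The long cassette is pressed home in the long holder with the latch back over its shoulder. I let go, backed the gripper away and handed the job in at about 9.5 s of the 43 s allowed; no verdict is reported.

**Pressing in:** The sprung latch pushed sideways with about 4 N on the way down, and that push vanished when it snapped back. Pressing 4 mm further did not move the cassette and raised the force to 16 N, so it was on the floor.

**Final position:** After release, the rays from the two cameras to the grip's top cross at (0.505, −0.2535) and 80 mm height, exactly the expected height. That is about 2.5 mm from my estimate of the holder's centre. I judged upright and in-line only by eye in the last pictures.

**Latch:** The black bolt looks the same in the side view as at the start, within about 1 pixel.

**Short cassette:** It was standing where it began in the last side view that showed it, while the long cassette was being pressed in. The gripper hides it in the final side picture, so my automatic before-and-after comparison failed there and that last moment is not directly confirmed. The gripper stayed well above it.

**Disagreement:** The two cameras differed by 2–3 mm across the slot. I allowed for this, and it lies within the guide clearance.

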